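# Click the swivel vise round to its third step

## Robot

A 7-joint arm with a two-finger parallel gripper is mounted at the origin on the work surface. World frame = base frame: x ahead of the robot, y to its left, z up, the work surface at z = 0. Lengths are in mm, angles in rad, forces in N, time in s.
With the tool pointing down it reaches from about 400 to 875 mm from the base axis. Payload 4.4 kg.
Tool frame: the origin (TCP) lies at the very end of the fingers, on their centre line; the grasp point (between the pads) lies 19 mm behind it (ctrl.pinch_z is the z of the grasp point in the tool frame, in mm); z points along the fingers, x is the direction in which the jaws open and shut, and the axes are right-handed (so a half turn about z gives the same grasp; the last joint's range is limited). The gripper opens to 85 mm and grips with 20 to 120 N. Pads are 22 mm wide; open, the fingers measure 114 mm over their backs; the gripper's body (76 mm by 85 mm) begins 54 mm behind the grasp point. The pads swing forward as they close: fully open they stand 13 mm farther back than shut.
Start: joints at [-1.316, 0.628, 0.038, 1.517, -0.027, 0.996, -0.02], TCP at [204.938, 616.862, 231.313] pointing down, gripper open.
Joint ranges: [-3.06, 3.06], [-0.37, 2.12], [-1.25, 1.32], [0.18, 2.47], [-1.1, 4.24], [0.23, 1.98], [-2.94, 2.94]. Speed limits (rad/s): [2.57, 2.57, 3.14, 3.14, 3.14, 3.14, 3.14].

## Interface

Orientations are given as [roll, pitch, yaw] about the fixed x, y, z axes, in that order (R = Rz(yaw) Ry(pitch) Rx(roll)).
In Python, from cell import sensors, get_image, order, ctrl gives the robot as it stands.
- The arm moves only by the tool arm_command, never from a script. Its argument "rows" is a list that holds one entry, the list of rows, each a list of 6 numbers: the shift along the tool's x, y, z in mm, then the turn, a rotation vector about the tool's x, y, z in degrees. A call has 1 to 20 rows; each row is the pose to reach, as a shift and turn from the pose commanded when the call began, along the tool's axes at that moment; what a row does not reach only later rows make up. A row lasts 1/12 s, in which the tool goes at most 41.7 mm and 7.16 degrees, less where a joint would pass 70% of its speed; a pose out of reach is approached as far as the arm can. A call with a gripper value outside its range is refused whole. "claw" is the opening, from -1 (shut) to 1 (fully open), set as the call begins (left out, the last holds). The fingers move at their own pace and stop on an object; the grip force is fixed at half the most. Time passes only in rows, so rows that repeat a pose let the fingers close. It gives the time, the measured TCP pose, the force and the opening at its end, in the units of the state.
- sensors.read_state(): the state, without advancing time (a new reading comes with each control period).
- get_image(name): name is "side" or "top"; returns a dict with "pixels" (400x640x3 uint8, red, green, blue), "z_map" (400x640 float32, mm along the optical axis (not along the pixel's ray), 0 where there is no reading), "K" (3x3 intrinsics, pixels), "pose" (4x4, takes a point from camera to world coordinates). Camera axes: x right, y up, looking along -z (the intrinsics and any distortion apply to the point x, -y, -z); pixel columns grow to the right and rows downward; lengths in mm; the calibration is good to about 2 mm. A picture is of the moment at which its call begins.
- order.finish_job(): hands the job in, once; it reports no verdict.
The state is a dict: "clock": time; "qpos": joint angles; "qd": joint speeds; "tau": joint torques, N m; "eef_pos": TCP position; "tool_rot": TCP orientation; "force": force on the tool from outside, world axes, zero at the start; "torque": the same for the moment, N m; "width": finger opening in mm.
Only numpy, scipy, OpenCV 4.12 (cv2) and the standard library are available. Lean on these libraries where they do the work, as an engineer would, in place of code of your own. Each camera call takes 0.05 s, during which the arm holds its last target.

## Task

Turn the bench vise (the one with the two jaws that hold the engine cylinder) on its swivel base until its handle stands three clicks anticlockwise, seen from above, past the long zero mark on the base: that is 90 degrees from the mark. Let it settle in that click and let go. Do not disturb the round parts stand, which has the same kind of handle.

Things in the scene. Friction and masses are not known exactly. Their poses are not given: they have to be found in the camera images.
- vise (a joint): Angle of the vise head on its base, rad, positive anticlockwise from above; 0: handle arm over the long zero mark. Clicks every 30 degrees (0.524 rad) and pulls itself into the nearest click when let go. Passing a click takes about 6 N at the handle. End stops at -1.4 and 2.9. Starts in or near the click at -60, -30 or 0 degrees; wanted is the third past zero, 1.571.
- vise_handle (a point): Centre of the vise's handle grip, 126.5 mm above the bench: upright black round grip, 24 mm in diameter, 45 mm tall, spinning freely on a post at the end of a flat arm, 100 mm from the swivel axis. The rest of the vise lies below 106 mm: blue body and two jaws 76 mm wide within 65 mm of the axis, finned engine cylinder between them, clamp screw with thin T-bar 72 mm high.
- vise_base: Fixed dark iron base ring, 176 mm in diameter, 12 mm high, with bolted ears; origin on the swivel axis at bench height. The zero mark, a long white bar (50 by 9 mm), points along its own -x from the axis; short white marks (13 mm) stand every 30 degrees from -60 to +150 degrees, one per click. Pawl housing, 32 mm high, on its +x side.
- stand_handle (a point): Bystander, leave it alone: centre of the handle grip (same grip, same height, 100 mm from its axis) of the round parts stand, a second swivel base with a flat round plate carrying a flywheel, no jaws and no marks. It turns stiffly, without clicks.
There are look-alikes about, which are no part of the job. What is shaped like the vise_base but red or yellow is not meant.

How it is judged:
By the outcome, as a careful person would: the job done as asked, in the order asked, and still so for the second after the job is handed in, with the robot touching nothing.
It also fails if it takes over 40 s, if anything falls off the work surface, if the arm or the gripper's body presses on something with over 40 N, if the wrist force passes 120 N, or if a joint passes its speed limit or range.

## Working session

There is one attempt and no reset: what is moved stays moved. The work goes in short steps, Python scripts to look and compute and a tool call to move; the robot and the scene stay as the last step left them, time stands still between calls to the robot, and variables do not carry over. Pictures are saved under pics/ and viewed, and the job is handed in when it is done.

Besides the shell and the picture viewer there is one more tool, called after "Request:" as name(argument=value, ...), one argument or row to a line, values as JSON. arm_command: Moves the arm, as the interface text tells. Its arguments: {"type":"object","properties":{"rows":{"type":"array","items":{"type":"array","items":{"type":"array","items":{"type":"number"}}}},"claw":{"type":"number"}},"required":["rows"]}

```bash
ls; mkdir -p pics; python3 - <<'E'
from cell import sensors,get_image,order,ctrl
import cv2,numpy as np
print(sensors.read_state(), ctrl.pinch_z)
for n in("side","top"):
    d=get_image(n); cv2.imwrite(f"pics/{n}0.png",d["pixels"][...,::-1]); np.savez(f"{n}0.npz",**d)
    print(n,d["K"],d["pose"],[k for k in d])
E
```

```text
pics
{'clock': 0.0, 'qpos': array([-1.31578665,  0.62932713,  0.03844771,  1.51833943, -0.02699316,
        0.99629655, -0.01999268]), 'qd': array([-0.00023529,  0.00032497, -0.00049154,  0.00137349,  0.0009489 ,
       -0.00129494,  0.00193368]), 'tau': array([-3.03602437e-04, -5.63402760e+01,  1.22625243e+00, -1.93442023e+01,
        1.10078513e-02,  1.04314418e-02,  2.09005617e-05]), 'eef_pos': array([204.75326744, 616.26922535, 230.41064222]), 'tool_rot': array([3.14156068e+00, 1.85201324e-03, 1.24999365e+00]), 'force': array([ 0.3539016 , -0.37017517, -0.15327043]), 'torque': array([-0.06065807, -0.00296304, -0.01740986]), 'width': 85.24931669383675} -18.700000000000003
side [[426.16852909   0.         326.20031621]
 [  0.         426.16852909 198.18130146]
 [  0.           0.           1.        ]] [[-9.81931440e-01  1.47698301e-01 -1.18304098e-01  3.12400822e+02]
 [-1.88811974e-01 -7.22792772e-01  6.64771124e-01  5.56712806e+02]
 [ 1.26762185e-02  6.75096897e-01  7.37620155e-01  8.49610768e+02]
 [ 0.00000000e+00  0.00000000e+00  0.00000000e+00  1.00000000e+00]] ['pixels', 'z_map', 'K', 'pose']
top [[402.98666718   0.         324.82087128]
 [  0.         402.98666718 196.9568622 ]
 [  0.           0.           1.        ]] [[ 2.50320266e-02  9.86975318e-01 -1.58912304e-01  2.91547725e+02]
 [-9.99469776e-01  2.80193561e-02  1.65856191e-02 -7.67121975e+01]
 [ 2.08222171e-02  1.58412873e-01  9.87153381e-01  1.09295814e+03]
 [ 0.00000000e+00  0.00000000e+00  0.00000000e+00  1.00000000e+00]] ['pixels', 'z_map', 'K', 'pose']
```

View pics/side0.png

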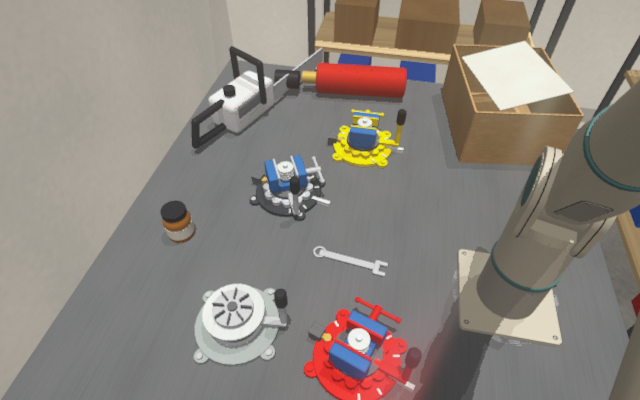

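View pics/top0.png

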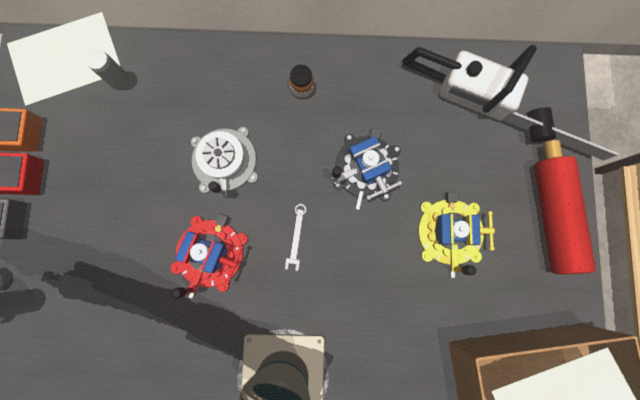

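The dark-based vise is at about (368,165) in the top view and (290,185) in the side view. The stand is at top (220,158), and the red and yellow vises are decoys. Next I'll enlarge the vise and measure it.

```bash
cat > h.py <<'E'
import numpy as np
def ray(d,u,v):
    K=d["K"];c=np.array([(u-K[0,2])/K[0,0],-(v-K[1,2])/K[1,1],-1.0])
    R=d["pose"][:3,:3];return d["pose"][:3,3],R@c
def atz(d,u,v,z):
    o,r=ray(d,u,v);return o+r*(z-o[2])/r[2]
def dep(d,u,v):
    o,r=ray(d,u,v);return o+r*float(d["z_map"][int(round(v)),int(round(u))])
def proj(d,p):
    R=d["pose"][:3,:3];c=R.T@(np.array(p,float)-d["pose"][:3,3]);K=d["K"]
    return K[0,0]*c[0]/-c[2]+K[0,2],K[1,1]*-c[1]/-c[2]+K[1,2]
E
python3 - <<'E'
import cv2,numpy as np
for n,(x,y,w,h) in {"top":(320,120,96,96),"side":(240,140,100,90)}.items():
    d=np.load(n+"0.npz");im=d["pixels"][y:y+h,x:x+w,::-1]
    cv2.imwrite(f"pics/{n}0c.png",cv2.resize(im,None,fx=6,fy=6,interpolation=cv2.INTER_CUBIC))
E
```

```text
(no output)
```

View pics/top0c.png

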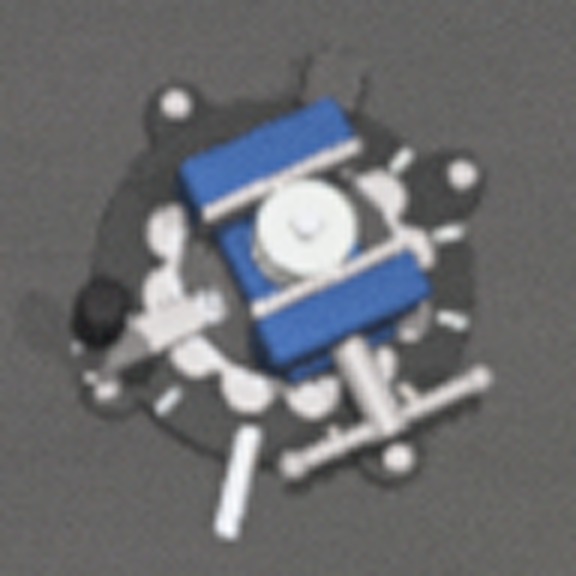

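View pics/side0c.png

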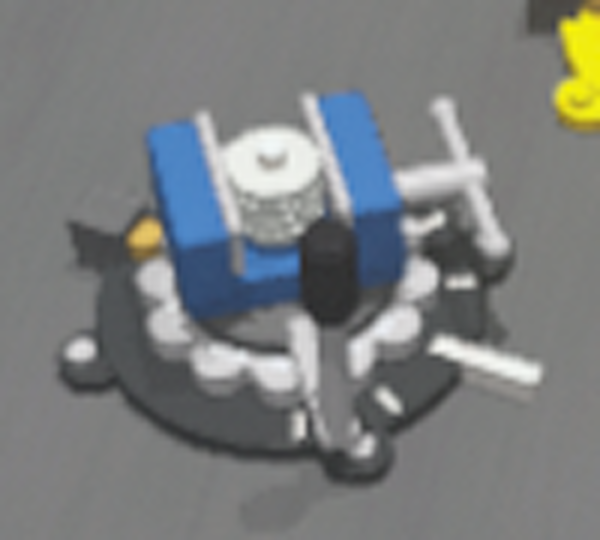

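```bash
python3 - <<'E'
import numpy as np
from h import *
t=np.load("top0.npz");s=np.load("side0.npz")
T=lambda u,v,z:atz(t,320+u/6,120+v/6,z)
S=lambda u,v,z:atz(s,240+u/6,140+v/6,z)
print("zero bar top",T(250,430,12),T(227,535,0),"side",S(435,343,12),S(540,375,12))
for n,p in dict(b1=(175,103),b2=(462,175),b3=(398,458),b4=(105,387)).items(): print(n,T(*p,15))
for n,p in dict(b1=(83,350),b4=(357,440)).items(): print(n,S(*p,15))
print("grip top",T(102,300,149),"side",S(328,235,149), "dep",dep(t,337,170),dep(s,240+328/6,140+235/6))
# all grip pts by depth height
for d,(x0,x1,y0,y1) in((t,(328,346,160,180)),(s,(285,302,173,196))):
    P=np.array([dep(d,u,v) for v in range(y0,y1) for u in range(x0,x1)])
    q=P[P[:,2]>143]; print(len(q),q.mean(0),q.min(0),q.max(0))
E
```

```text
zero bar top [ 483.02730964 -195.01554223   12.        ] [ 436.20076728 -186.32354825    0.        ] side [ 483.26519905 -194.45689249   12.        ] [ 433.99168575 -185.00211573   12.        ]
b1 [ 635.25589968 -158.26517424   15.        ]
b2 [ 604.93366377 -291.57831024   15.        ]
b3 [ 471.54201845 -262.01274948   15.        ]
b4 [ 500.42773903 -128.50783077   15.        ]
b1 [ 633.82338991 -156.58601031   15.        ]
b4 [ 503.5040879  -129.92490959   15.        ]
grip top [ 509.84485689 -120.1582653   149.        ] side [ 507.76895264 -118.79113349  149.        ] dep [ 509.78893844 -120.14713626  149.24180198] [ 507.07263376 -116.38354457  151.4970731 ]
73 [ 506.67257676 -118.5705302   160.84026523] [ 291.54772483 -130.01974202  143.01407685] [ 520.14630505  -76.71219749 1092.95814196]
63 [ 504.92472921 -105.78651263  158.95671156] [ 312.40082164 -127.16599461  143.00883349] [519.26165553 556.71280616 849.61076797]
```

```bash
cat >> h.py <<'E'
def rows(p0,yaw0,targets):
    y=np.radians(yaw0);X=np.array([np.cos(y),np.sin(y),0]);Y=np.array([np.sin(y),-np.cos(y),0])
    out=[]
    for x,yy,z,w in targets:
        d=np.array([x,yy,z])-p0; out.append([round(d@X,0),round(d@Y,0),round(-d[2],0),0,0,round(-(w-yaw0),0)])
    return out
E
python3 - <<'E'
import numpy as np
from h import *
p0=np.array([204.9,616.9,231.3])
# polar path
a0,a1=np.arctan2(616.9,204.9),np.arctan2(-119.5,509)
r0,r1=650,523
T=[]
for i in range(1,41):
    f=i/40;a=a0+(a1-a0)*f;r=r0+(r1-r0)*f
    T.append((r*np.cos(a),r*np.sin(a),231.3,71.6+(-20-71.6)*f))
for i in (9,19,29,39): print(T[i], np.degrees(a0+(a1-a0)*(i+1)/40))
print(rows(p0,71.6,T[:20:2]+T[19:20]))
E
```

```text
(np.float64(393.94845014302507), np.float64(476.4847123779613), 231.3, 48.699999999999996) 50.416708090108095
(np.float64(511.933615468697), np.float64(286.19263329643604), 231.3, 25.799999999999997) 29.20704438297794
(np.float64(549.3547401094479), np.float64(77.18116363000061), 231.3, 2.9000000000000057) 7.997380675847789
(np.float64(509.15615171276795), np.float64(-119.53666037264395), 231.3, -20.0) -13.21228303128237
[[np.float64(-4.0), np.float64(24.0), np.float64(-0.0), 0, 0, 2.0], [np.float64(-13.0), np.float64(71.0), np.float64(-0.0), 0, 0, 7.0], [np.float64(-27.0), np.float64(117.0), np.float64(-0.0), 0, 0, 11.0], [np.float64(-43.0), np.float64(161.0), np.float64(-0.0), 0, 0, 16.0], [np.float64(-63.0), np.float64(203.0), np.float64(-0.0), 0, 0, 21.0], [np.float64(-85.0), np.float64(244.0), np.float64(-0.0), 0, 0, 25.0], [np.float64(-110.0), np.float64(282.0), np.float64(-0.0), 0, 0, 30.0], [np.float64(-138.0), np.float64(318.0), np.float64(-0.0), 0, 0, 34.0], [np.float64(-168.0), np.float64(351.0), np.float64(-0.0), 0, 0, 39.0], [np.float64(-200.0), np.float64(381.0), np.float64(-0.0), 0, 0, 44.0], [np.float64(-217.0), np.float64(396.0), np.float64(-0.0), 0, 0, 46.0]]
```

Request:
arm_command(
  rows=[
    [[-4,24,0,0,0,2],[-9,48,0,0,0,4],[-13,71,0,0,0,7],[-20,94,0,0,0,9],[-27,117,0,0,0,11],[-35,139,0,0,0,14],[-43,161,0,0,0,16],[-53,182,0,0,0,18],[-63,203,0,0,0,21],[-74,224,0,0,0,23],[-85,244,0,0,0,25],[-98,263,0,0,0,28],[-110,282,0,0,0,30],[-124,300,0,0,0,32],[-138,318,0,0,0,34],[-153,335,0,0,0,37],[-168,351,0,0,0,39],[-184,366,0,0,0,41],[-200,381,0,0,0,44],[-217,396,0,0,0,46]],
  ],
  claw=1,
)

```text
clock: 1.77
eef_pos: [512.4, 285.1, 230.9]
tool_rot: [-3.142, 0.001, 0.445]
force: [-0.1, 0.8, -0.2]
width: 85.5
```

```bash
python3 - <<'E'
import numpy as np
from h import *
from cell import sensors
s=sensors.read_state();print(s["qpos"],s["eef_pos"],np.degrees(s["tool_rot"]))
y=np.radians(71.6)
p0=np.array([204.9,616.9,231.3])+np.array([np.cos(y),np.sin(y),0])*-217+np.array([np.sin(y),-np.cos(y),0])*396
print(p0)
print(rows(p0,25.6,[(533,240,225,20.6),(546,180,225,15.6),(549,77,220,3),(530,0,220,-8),(509,-119.5,210,-20)]))
E
```

```text
[-0.72222175  0.54839752  0.26020322  1.70600653 -0.17079089  0.91022871
  0.05160623] [512.39594512 285.08295525 230.8827568 ] [-1.79997547e+02  4.64141036e-02  2.54899316e+01]
[512.15905959 285.99688684 231.3       ]
[[np.float64(-1.0), np.float64(50.0), np.float64(6.0), 0, 0, 5.0], [np.float64(-15.0), np.float64(110.0), np.float64(6.0), 0, 0, 10.0], [np.float64(-57.0), np.float64(204.0), np.float64(11.0), 0, 0, 23.0], [np.float64(-107.0), np.float64(266.0), np.float64(11.0), 0, 0, 34.0], [np.float64(-178.0), np.float64(364.0), np.float64(21.0), 0, 0, 46.0]]
```

Request:
arm_command(
  rows=[
    [[-1,25,3,0,0,3],[-1,50,6,0,0,5],[-8,80,6,0,0,8],[-15,110,6,0,0,11],[-26,134,7,0,0,14],[-36,157,8,0,0,17],[-47,181,10,0,0,20],[-57,204,11,0,0,23],[-73,225,11,0,0,27],[-90,246,11,0,0,30],[-107,266,11,0,0,34],[-121,286,13,0,0,36],[-135,305,15,0,0,39],[-149,325,17,0,0,41],[-163,344,19,0,0,44],[-178,364,21,0,0,46],[-178,364,21,0,0,46],[-178,364,21,0,0,46]],
  ],
)

```text
clock: 3.27
eef_pos: [508.5, -120.6, 210.1]
tool_rot: [3.141, 0.001, -0.359]
force: [0.2, 0.9, -0.2]
width: 85.3
```

```bash
python3 - <<'E'
import numpy as np,cv2
from h import *
from cell import sensors,get_image
s=sensors.read_state();print(s["qpos"],s["eef_pos"],np.degrees(s["tool_rot"]))
d=get_image("side");cv2.imwrite("pics/side1.png",cv2.resize(d["pixels"][100:260,190:430,::-1],None,fx=3,fy=3))
E
```

```text
[-0.14294868  0.51446777  0.47627153  1.90362062 -0.31937524  0.79912511
  0.14703102] [ 508.49402594 -120.63225457  210.05871883] [ 1.79963947e+02  3.76203717e-02 -2.05654298e+01]
```

View pics/side1.png

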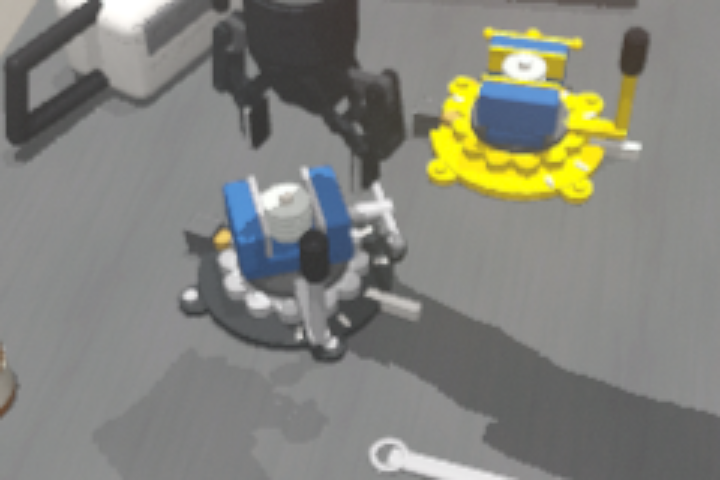

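The gripper straddles the grip from above, with the grip at (315,255) in this crop. I'll descend to TCP z≈112.

Request:
arm_command(
  rows=[
    [[0,0,25,0,0,0],[0,0,50,0,0,0],[0,0,75,0,0,0],[0,0,98,0,0,0],[0,0,98,0,0,0],[0,0,98,0,0,0]],
  ],
)

```text
clock: 3.82
eef_pos: [508.7, -117.8, 111.6]
tool_rot: [-3.141, 0.003, -0.354]
force: [0.1, 0.1, 0.4]
width: 85.5
```

```bash
python3 - <<'E'
import numpy as np,cv2
from cell import sensors,get_image
d=get_image("side");cv2.imwrite("pics/side2.png",cv2.resize(d["pixels"][130:230,230:370,::-1],None,fx=5,fy=5))
print(sensors.read_state()["force"])
E
```

```text
[-0.16335016 -0.84924588 -0.60475444]
```

View pics/side2.png

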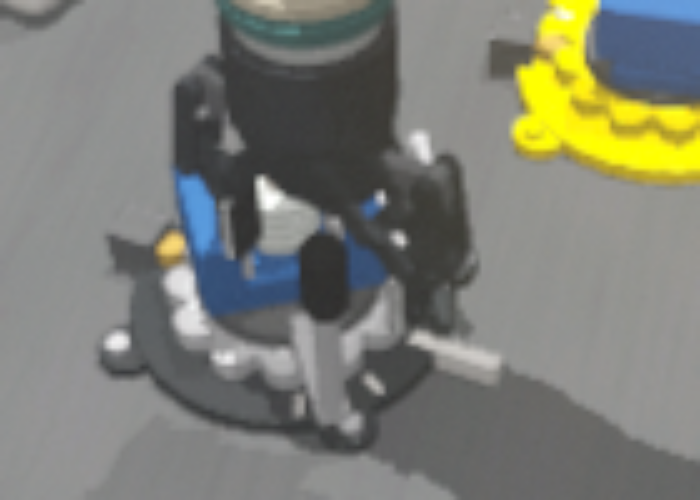

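Both fingers straddle the grip, which is at crop (325,275) with the pads at about (240,230) and (445,310). Closing.

Request:
arm_command(
  rows=[
    [[0,0,0,0,0,0],[0,0,0,0,0,0],[0,0,0,0,0,0],[0,0,0,0,0,0],[0,0,0,0,0,0],[0,0,0,0,0,0],[0,0,0,0,0,0],[0,0,0,0,0,0],[0,0,0,0,0,0],[0,0,0,0,0,0]],
  ],
  claw=-1,
)

```text
clock: 4.7
eef_pos: [510.1, -119.3, 113.1]
tool_rot: [-3.141, -0.002, -0.356]
force: [-0.3, 1.5, 4.8]
width: 22.4
```

```bash
python3 - <<'E'
import numpy as np
from h import *
from cell import sensors
s=sensors.read_state();print(s["force"],s["torque"],s["width"],s["eef_pos"])
C=np.array([552.9,-210.]);p=s["eef_pos"];v=p[:2]-C
a=np.degrees(np.arctan2(v[1],v[0]));print(a,np.hypot(*v))
yaw=np.degrees(s["tool_rot"][2]);print(yaw)
for th in range(int(a)+5,262,6):
    q=C+100.3*np.array([np.cos(np.radians(th)),np.sin(np.radians(th))])
    r=rows(p,yaw,[(q[0],q[1],p[2],yaw)])[0];print(th,[int(r[0]),int(r[1])],q.round())
E
```

```text
[-0.25291237  1.52127697  4.75594307] [ 0.11182188 -0.0363531   0.00199023] 22.372533991107105 [ 510.10382486 -119.33679557  113.14454836]
115.26893467079442 100.25631772269071
-20.3869814120302
120 [-6, 6] [ 503. -123.]
126 [-12, 15] [ 494. -129.]
132 [-17, 24] [ 486. -135.]
138 [-22, 33] [ 478. -143.]
144 [-25, 43] [ 472. -151.]
150 [-27, 53] [ 466. -160.]
156 [-28, 64] [ 461. -169.]
162 [-29, 74] [ 458. -179.]
168 [-28, 85] [ 455. -189.]
174 [-25, 95] [ 453. -200.]
180 [-22, 105] [ 453. -210.]
186 [-18, 115] [ 453. -220.]
192 [-13, 124] [ 455. -231.]
198 [-7, 132] [ 458. -241.]
204 [0, 140] [ 461. -251.]
210 [8, 147] [ 466. -260.]
216 [16, 154] [ 472. -269.]
222 [25, 159] [ 478. -277.]
228 [35, 163] [ 486. -285.]
234 [45, 167] [ 494. -291.]
240 [55, 169] [ 503. -297.]
246 [65, 170] [ 512. -302.]
252 [76, 170] [ 522. -305.]
258 [86, 169] [ 532. -308.]
```

Request:
arm_command(
  rows=[
    [[-6,6,0,0,0,0],[-9,11,0,0,0,0],[-12,15,0,0,0,0],[-15,20,0,0,0,0],[-17,24,0,0,0,0],[-20,29,0,0,0,0],[-22,33,0,0,0,0],[-24,38,0,0,0,0],[-25,43,0,0,0,0],[-26,48,0,0,0,0],[-27,53,0,0,0,0],[-28,58,0,0,0,0],[-28,64,0,0,0,0],[-29,69,0,0,0,0],[-29,74,0,0,0,0],[-29,80,0,0,0,0],[-28,85,0,0,0,0],[-28,85,0,0,0,0]],
  ],
)

```text
clock: 6.2
eef_pos: [457.4, -187.7, 113.2]
tool_rot: [-3.138, -0.006, -0.354]
force: [8.3, 4.8, 4.3]
width: 22.7
```

```bash
python3 - <<'E'
import numpy as np,cv2
from h import *
from cell import sensors,get_image
d=get_image("side");cv2.imwrite("pics/side3.png",cv2.resize(d["pixels"][130:230,230:370,::-1],None,fx=5,fy=5))
s=sensors.read_state();print(s["force"],s["torque"],s["width"],s["eef_pos"],s["qpos"])
C=np.array([552.9,-210.]);p=s["eef_pos"];v=p[:2]-C
print(np.degrees(np.arctan2(v[1],v[0])),np.hypot(*v),np.degrees(s["tool_rot"]))
E
```

```text
[8.4341747  5.36639821 2.73029415] [ 1.1127066  -1.71169797 -0.01153302] 22.35789055055742 [ 457.33956041 -187.65241052  113.12775165] [ 0.10470778  0.61865248  0.34101664  2.06656731 -0.41222963  0.51513194
  0.39469066]
166.83746276631226 98.13874041274603 [-179.81002889   -0.32194015  -20.28140359]
```

View pics/side3.png

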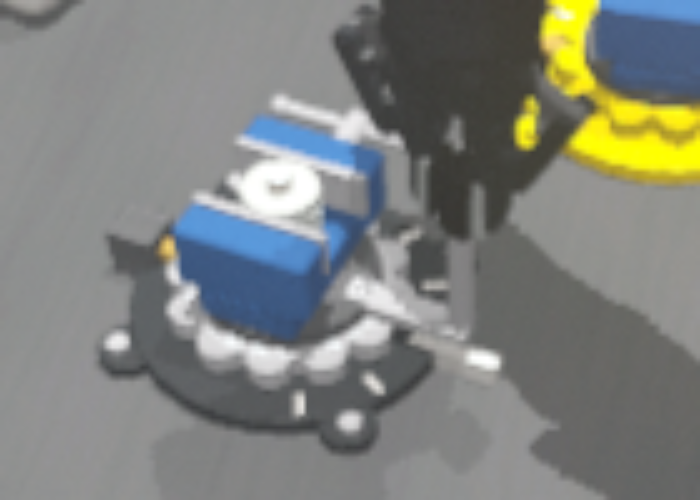

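The handle now stands over the zero mark at crop (470,330), and the hold is good. I'll refine the axis estimate slightly and go on.

```bash
python3 - <<'E'
import numpy as np
from h import *
C=np.array([554.7,-208.8]);p=np.array([453,-189,111.6]);yaw=-20.3
for th in list(range(171,258,6))+[258,260]:
    q=C+100*np.array([np.cos(np.radians(th)),np.sin(np.radians(th))])
    r=rows(p,yaw,[(q[0],q[1],p[2],yaw)])[0];print(th,[int(r[0]),int(r[1])],q.round())
E
```

```text
171 [4, 3] [ 456. -193.]
177 [7, 13] [ 455. -204.]
183 [10, 23] [ 455. -214.]
189 [15, 32] [ 456. -224.]
195 [21, 41] [ 458. -235.]
201 [27, 49] [ 461. -245.]
207 [34, 57] [ 466. -254.]
213 [42, 63] [ 471. -263.]
219 [51, 69] [ 477. -272.]
225 [60, 74] [ 484. -280.]
231 [70, 78] [ 492. -287.]
237 [80, 81] [ 500. -293.]
243 [91, 83] [ 509. -298.]
249 [101, 83] [ 519. -302.]
255 [111, 83] [ 529. -305.]
258 [117, 82] [ 534. -307.]
260 [120, 82] [ 537. -307.]
```

Request:
arm_command(
  rows=[
    [[4,3,0,0,0,0],[7,13,0,0,0,0],[10,23,0,0,0,0],[15,32,0,0,0,0],[21,41,0,0,0,0],[27,49,0,0,0,0],[34,57,0,0,0,0],[42,63,0,0,0,0],[51,69,0,0,0,0],[60,74,0,0,0,0],[60,74,0,0,0,0],[60,74,0,0,0,0]],
  ],
)

```text
clock: 7.25
eef_pos: [487.0, -281.7, 113.2]
tool_rot: [3.14, -0.007, -0.356]
force: [6.5, -3.8, 0.6]
width: 22.3
```

```bash
python3 - <<'E'
import numpy as np
from cell import sensors
s=sensors.read_state();print(s["force"],s["torque"],s["width"],s["eef_pos"],s["qpos"])
C=np.array([554.7,-208.8]);p=s["eef_pos"];v=p[:2]-C
print(np.degrees(np.arctan2(v[1],v[0])),np.hypot(*v),np.degrees(s["tool_rot"]))
E
```

```text
[ 6.45404146 -3.78504374  0.6164151 ] [-0.58222309 -1.40193714  0.02617339] 22.274216953015898 [ 487.01723326 -281.66342017  113.2130256 ] [ 0.25069893  0.68830439  0.34846232  1.88606742 -0.3790065   0.62402744
  0.4791323 ]
-132.8889840001352 99.44865465265511 [179.88562998  -0.42749619 -20.39730353]
```

Request:
arm_command(
  rows=[
    [[10,4,0,0,0,0],[20,7,0,0,0,0],[31,9,0,0,0,0],[41,9,0,0,0,0],[51,9,0,0,0,0],[57,8,0,0,0,0],[57,8,0,0,0,0],[57,8,0,0,0,0],[57,8,0,0,0,0]],
  ],
)

```text
clock: 8.0
eef_pos: [533.9, -306.3, 113.2]
tool_rot: [-3.141, 0.001, -0.356]
force: [-0.7, 2.3, 9.5]
width: 22.5
```

```bash
python3 - <<'E'
import numpy as np,cv2
from h import *
from cell import sensors,get_image
for n,(y,x) in dict(side=(130,230),top=(110,310)).items():
    d=get_image(n);cv2.imwrite(f"pics/{n}4.png",cv2.resize(d["pixels"][y:y+110,x:x+140,::-1],None,fx=5,fy=5))
s=sensors.read_state();print(s["force"],s["torque"],s["width"],s["eef_pos"],s["qpos"])
C=np.array([554.7,-208.8]);p=s["eef_pos"];v=p[:2]-C
print(np.degrees(np.arctan2(v[1],v[0])),np.hypot(*v),np.degrees(s["tool_rot"]))
E
```

```text
[-0.62709169  2.16326985  9.24078963] [0.47242217 0.22072695 0.03263063] 22.63511804440305 [ 533.94587858 -306.28683375  113.13878363] [ 0.25888242  0.75259007  0.35951932  1.7280247  -0.37040949  0.72952057
  0.45264038]
-102.01836151770296 99.67154213324238 [-1.79944990e+02  4.36962842e-02 -2.03985446e+01]
```

View pics/side4.png

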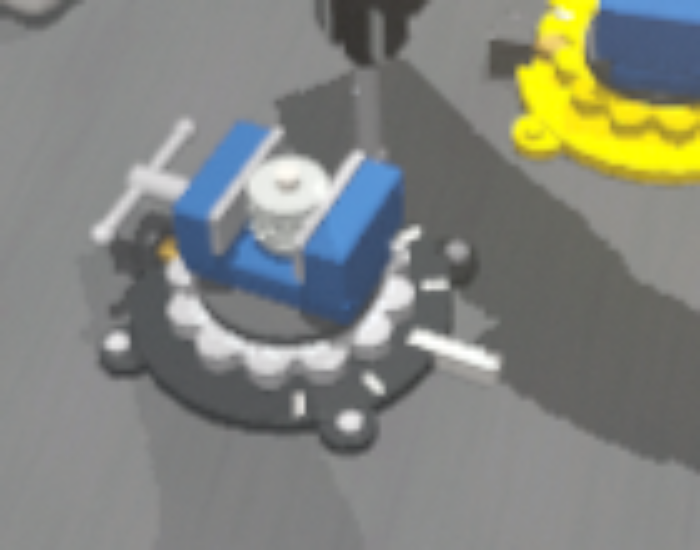

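View pics/top4.png

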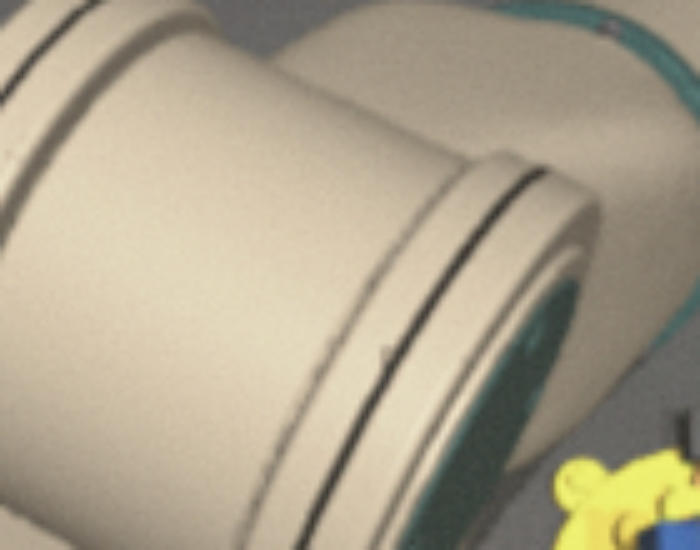

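The side view shows the handle on the far side of the vise, at crop (370,110). The measured angle is about 90° past the mark, and the handle force is low. The arm blocks the top view. Releasing, then going up.

Request:
arm_command(
  rows=[
    [[0,0,0,0,0,0],[0,0,0,0,0,0],[0,0,0,0,0,0],[0,0,0,0,0,0],[0,0,0,0,0,0],[0,0,0,0,0,0],[0,0,0,0,0,0],[0,0,0,0,0,0],[0,0,0,0,0,0],[0,0,0,0,0,0]],
  ],
  claw=1,
)

```text
clock: 8.93
eef_pos: [534.4, -306.7, 112.3]
tool_rot: [-3.142, 0.0, -0.356]
force: [0.3, -0.1, 0.0]
width: 84.9
```

Request:
arm_command(
  rows=[
    [[0,0,-20,0,0,0],[0,0,-45,0,0,0],[0,0,-70,0,0,0],[0,0,-95,0,0,0],[0,0,-120,0,0,0],[0,0,-120,0,0,0],[0,0,-120,0,0,0]],
  ],
)

```text
clock: 9.52
eef_pos: [535.2, -307.2, 233.8]
tool_rot: [3.141, -0.003, -0.356]
force: [0.2, 0.1, -1.2]
width: 85.5
```

Request:
arm_command(
  rows=[
    [[-10,-23,0,0,0,0],[-20,-46,0,0,0,0],[-30,-70,0,0,0,0],[-40,-93,0,0,0,0],[-50,-116,0,0,0,0],[-60,-140,0,0,0,0],[-70,-163,0,0,0,0],[-80,-186,0,0,0,0],[-90,-210,0,0,0,0],[-100,-233,0,0,0,0],[-110,-256,0,0,0,0],[-120,-280,0,0,0,0],[-130,-303,0,0,0,0],[-140,-326,0,0,0,0],[-150,-350,0,0,0,0],[-150,-350,0,0,0,0],[-150,-350,0,0,0,0]],
  ],
)

```text
clock: 10.93
eef_pos: [514.7, 75.4, 231.0]
tool_rot: [3.14, 0.002, -0.352]
force: [-0.3, -0.8, 0.7]
width: 85.4
```

```bash
python3 - <<'E'
import numpy as np,cv2
from h import *
from cell import sensors,get_image
for n in("side","top"):
    d=get_image(n);np.savez(n+"5.npz",**d)
    if n=="top": cv2.imwrite("pics/top5f.png",d["pixels"][...,::-1])
    y,x=(120,330) if n=="top" else (130,230)
    cv2.imwrite(f"pics/{n}5.png",cv2.resize(d["pixels"][y:y+96,x:x+120,::-1],None,fx=6,fy=6,interpolation=cv2.INTER_CUBIC))
s=sensors.read_state();print(s["force"],s["eef_pos"],s["clock"])
E
```

```text
[ 0.16487865 -0.39279814 -1.21858188] [515.17529464  72.72584031 231.53957737] 11.0333
```

View pics/top5.png

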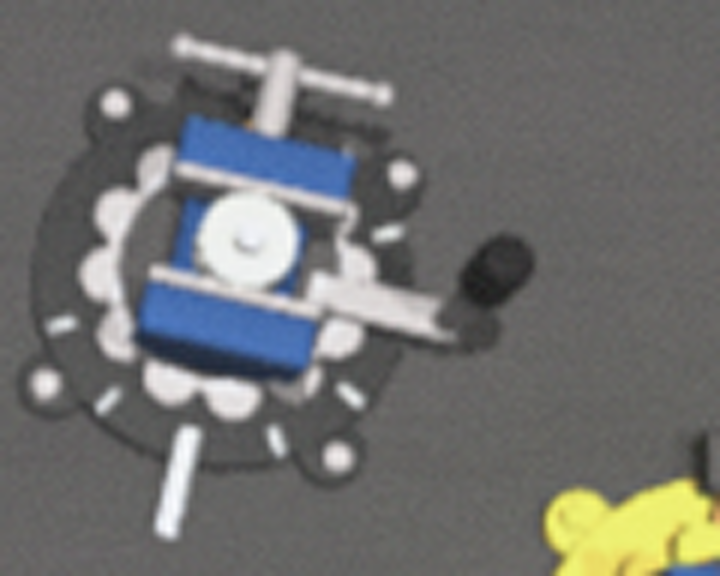

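View pics/top5f.png

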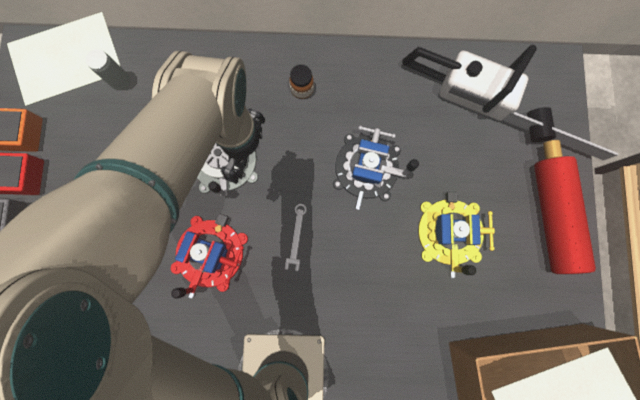

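View pics/side5.png

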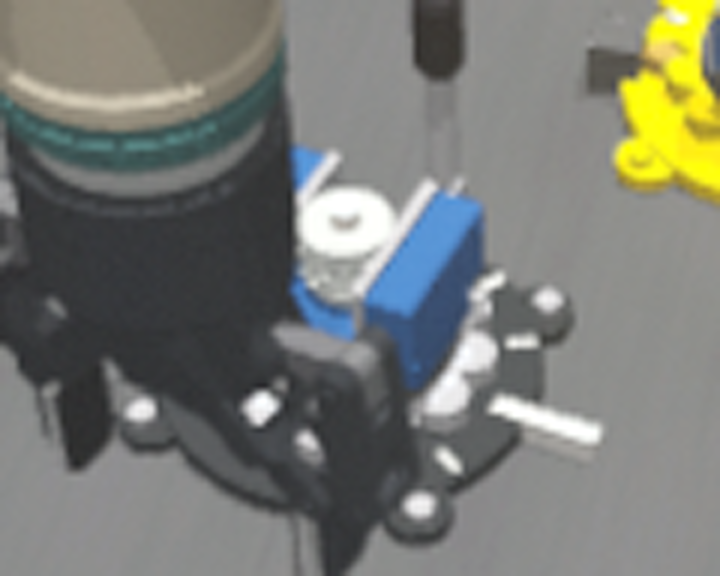

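The top view shows the arm covering the third short mark past zero: +30 is at (277,440), +60 at (350,393), +90 is hidden and +120 is at (388,233). I'll check the angle in numbers and hand in.

```bash
python3 - <<'E'
import numpy as np
from h import *
from cell import sensors,order
t=np.load("top5.npz");t0=np.load("top0.npz")
g=atz(t,330+505/6,120+260/6,149);C=np.array([553.8,-209.4])
v=g[:2]-C;print(g,np.hypot(*v),np.degrees(np.arctan2(v[1],v[0]))%360-168)
u=(212,188);print("stand diff",np.abs(t["pixels"][180:196,205:222].astype(int)-t0["pixels"][180:196,205:222]).mean())
print(sensors.read_state()["clock"]); order.finish_job()
E
```

```text
[ 531.90135052 -306.38096075  149.        ] 99.42262115904694 89.27580010280843
stand diff 12.041666666666666
11.0333
the job is handed in; nothing more can be done
```

The vise is turned: its handle stands at about +89° by the last top image, in the third click (90°) past the long zero mark. I gripped the handle, swung it there from about -53° (near the -60° click), let it settle, let go and moved the arm clear.

- **Angle:** the last top picture shows the flat arm of the handle covering the mark between +60° and +120°. The angle agrees with the click to within the measuring error.
- **Forces and time:** forces stayed below about 10 N in every reading I took. The gripper was open and touching nothing, and the clock read about 11 s of the 40 s allowed at hand-in.
- **Parts stand:** I never touched it. Its handle is at the same place in the first and last top pictures. A pixel comparison of that small patch gave a mean difference of 12 grey levels. I put that down to the arm's shadow and edge nearby, and did not check it further.

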